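Mount two toothed slide carriers on the spinner's splined hub

ROBOT

A 7-joint arm with a two-finger parallel gripper is mounted at the origin on a cart in front of the work surface, level with it; the furniture and walls round the work are solid. World frame = base frame: x ahead of the robot, y to its left, z up, the work surface at z = 0. Lengths are in m, angles in rad, forces in N, time in s.
With the tool pointing down it reaches from about 0.4 to 0.85 m from the base axis. Payload 6.9 kg.
Tool frame: the origin (TCP) lies midway between the tips of the shut fingers; the grasp point (between the pads) lies manip.grip_depth behind it (manip.grip_depth is the distance from the TCP to the grasp point, in m); z points along the fingers, y is the line along which they close (so a half turn about z gives the same grasp; the last joint's range is limited). The gripper opens to 85 mm and grips with 20 to 120 N. Pads are 22 mm wide; open, the fingers measure 114 mm over their backs; the gripper's body (76 mm by 85 mm) begins 54 mm behind the grasp point. The pads swing forward as they close: fully open they stand 13 mm farther back than shut.
Start: joints at [1.452, 0.507, -0.238, 1.5, 0.126, 1.149, -0.155], TCP at [0.139, -0.609, 0.231] pointing down, gripper open.
Joint ranges: [-3.08, 3.08], [-0.24, 2.05], [-1.43, 1.35], [0, 2.5], [-1.52, 4.66], [0.17, 1.96], [-2.89, 2.89]. Speed limits (rad/s): [2.39, 2.39, 3.14, 3.14, 3.14, 3.14, 3.14].

INTERFACE

Orientations are given as a unit quaternion [w, x, y, z].
In Python, from rig import manip, snapshot, camera_params gives the robot as it stands.
- The arm moves only by the tool drive_tool, never from a script. Its argument "steps" is a list of rows, each an object of numbers: "claw": the finger opening in cm, from 0 to 8.54; "tx", "ty", "tz": the shift along the world's x, y, z in cm; "roll": the turn about the world's z in degrees. In form: [{"claw": .., "tx": .., "ty": .., "tz": .., "roll": ..}, ...]. A call has exactly 5 rows; each row is the pose to reach, as a shift and turn from the pose commanded when the call began; what a row does not reach only later rows make up. A row lasts 1/10 s, in which the tool goes at most 50 mm and 8.59 degrees, less where a joint would pass 70% of its speed; a pose out of reach is approached as far as the arm can. A call with a gripper value outside its range is refused whole. The fingers move at their own pace and stop on an object; "grip_force" is the grip in N (left out, the last holds). Time passes only in rows, so rows that repeat a pose let the fingers close, or fill a call up. It gives the time, the measured TCP pose, the force, the opening and the grip force at its end, in the units of the state.
- manip.sense(): the state, without advancing time (a new reading comes with each control period).
- snapshot(name): name is "scene" or "top" or "wrist"; returns the picture (420x560x3 uint8, blue, green, red); there is no depth.
- camera_params(name): a dict with "fx", "fy", "cx", "cy" (pixels), "eye" and "orientation" of the camera in the world; the wrist camera has in their place "T_tool_cam" (4x4, takes a point from camera to tool coordinates, whose origin is the TCP and whose axes are the flange's). Camera axes: x right, y up, looking along -z (the intrinsics and any distortion apply to the point x, -y, -z); pixel columns grow to the right and rows downward; lengths in m; the calibration is good to about 2 mm. The wrist camera is an equidistant fisheye: a pixel r from the principal point sees the ray r / f radians off the axis. A picture is of the moment at which its call begins: read the wrist's pose just before it. camera_params takes no time and is no camera call.
- manip.sign_off(): hands the job in; it is judged then, once.
The state is a dict: "time_s": time; "joint_pos": joint angles; "qvel": joint speeds; "joint_efforts": joint torques, N m; "position": TCP position; "eef_rot": TCP orientation; "force": force on the tool from outside, world axes, zero at the start; "wrist_torque": the same for the moment, N m; "width": finger opening in m; "gripper_force": force on a finger pad.
Only numpy, scipy, OpenCV 4.12 (cv2) and the standard library are available. Lean on these libraries where they do the work, as an engineer would, in place of code of your own. Each camera call takes 0.05 s, during which the arm holds its last target. There are 200 camera calls.

TASK

Get the slide spinner ready to run: put the low carrier, and then the tall-collared top carrier over it, onto the splined hub, with the two slide trays on opposite sides of the hub so that it runs balanced, both carriers level and fully home. The hub has come to rest at some unknown angle, so feel for the splines by turning each carrier under light pressure and never force the teeth; set the carriers down gently and leave the other things on the cart where they are.

Things in the scene. Friction and masses are not known exactly. Their poses are not given: they have to be found in the camera images.
- hub_seat (a point): Slide spinner, fixed: white round motor housing 120 mm wide, 40 mm tall, with a control tongue (20 mm out, 26 mm tall) at one side. This point: on the hub's axis, on top of the hub's steel flange (52 mm wide, 3 mm above the housing), where the low carrier comes to rest. z up, x away from the tongue. These axes do not turn with the hub, whose angle is NOT measured.
- hub_tip (a point): Tip of the upright splined steel hub, 47 mm above hub_seat. Core 20 mm thick; six straight ribs, 4.8 mm wide and 28 mm across, run from the flange to 38 mm above it (the top 1.5 mm narrowed); above them a smooth cone, 11 mm wide at the tip. The hub turns stiffly (0.2 N m) and rests at any angle; the rib pattern repeats every 60 degrees.
- low_grip (a point): Low carrier, loose, steel and black plastic, 0.12 kg: flat plate 56 mm wide, 4 mm thick, an octagonal collar (40 mm across flats) from 4 to 20 mm above its underside, and an arm with a slide tray. This point: on the bore's axis, mid-collar, 12 mm above the underside. z up, x along the arm; the collar's flats face 22.5, 67.5, 112.5 ... degrees from x. Fully home it is 12 mm above hub_seat.
- low_slide (a point): Centre of the low carrier's slide tray, 52 mm along x from the bore's axis, 4 mm above the underside. The tray is 32 mm (along the arm) by 84 mm and 5.5 mm tall.
- low_bore (a point): Lower mouth of the low carrier's bore, at its underside on the axis. The bore goes right through, 30 mm wide, with six teeth (4.8 mm wide, tips on a 22 mm circle), one on the x axis. They pass between the hub's ribs with about 1 mm (5 degrees) of play either way; otherwise they come to rest on top of the ribs, 38 mm above hub_seat.
- top_grip (a point): Top carrier, loose, steel and black plastic, 0.16 kg: hollow skirt 58 mm wide and 21 mm tall, open below, an octagonal collar (40 mm across flats) from 21 to 40 mm above its underside, arm and tray at the skirt's foot. This point: on the bore's axis, mid-collar, 31 mm above the underside; axes and flats as on the low carrier. Fully home it is 35 mm above hub_seat.
- top_slide (a point): Centre of the top carrier's slide tray (same tray as the low one's), 52 mm along x from the bore's axis, 4 mm above the underside.
- top_bore (a point): Lower mouth of the top carrier's toothed bore, inside the skirt, on the axis, 18 mm above the underside; same six teeth, up to 38 mm. The skirt (48 mm wide, 18 mm deep inside) goes down over the low carrier's collar and stands on its plate; it cannot go home with both trays on one side.
- oil_bottle: Bystander, to be left alone: brown oil bottle with black cap, 28 mm wide, 57 mm tall, stands upright; origin at the centre of its underside.
- dropper_bottle: Bystander, to be left alone: amber dropper bottle with black rubber teat, 33 mm wide, 82 mm tall, stands upright; origin at the centre of its underside.
- petri_dish: Bystander, to be left alone: round culture dish, 60 mm wide, 12 mm tall; origin at the centre of its underside.
- bench_timer: Bystander, to be left alone: three-key bench timer, 62x64x19 mm, lying flat; origin at the centre of its underside.
- tweezers: Bystander, to be left alone: steel forceps 126 mm long, 8 mm tall, lying on the cart; origin at the centre of the underside.
- marker_black: Bystander, to be left alone: capped marker 132 mm long, 14 mm thick, lying on the cart; origin at the centre of the underside.
- cover_box: Bystander, to be left alone: small flat box of cover glasses, 34x34x17 mm; origin at the centre of its underside.

How it is judged:
By the outcome, as a careful person would: the job done as asked, in the order asked, and still so for the second after the job is handed in, with the robot touching nothing.
It also fails if it takes over 67 s, if anything falls off the work surface, if the arm or the gripper's body presses on something with over 40 N, if the wrist force passes 120 N, or if a joint passes its speed limit or range.

## Working session

There is one attempt and no reset: what is moved stays moved. The work goes in short steps, Python scripts to look and compute and a tool call to move; the robot and the scene stay as the last step left them, time stands still between calls to the robot, and variables do not carry over. Pictures are saved under pics/ and viewed, at most 10 in all, crops included, and the job is handed in when it is done.

Besides the shell and the picture viewer there is one more tool, called after "Request:" in YAML: its name, and indented under it one key for each argument. drive_tool: Moves the arm, as the interface text tells. Its arguments: {"type":"object","properties":{"steps":{"type":"array","items":{"type":"object","properties":{"claw":{"type":"number"},"tx":{"type":"number"},"ty":{"type":"number"},"tz":{"type":"number"},"roll":{"type":"number"}}}},"grip_force":{"type":"number"}},"required":["steps"]}

```bash
ls; mkdir -p pics
python3 - <<'E'
from rig import manip, snapshot, camera_params
import cv2
s=manip.sense()
print(s['time_s'],s['position'],s['eef_rot'],s['force'],s['width'],manip.grip_depth)
for n in ('scene','top','wrist'):
    print(n,camera_params(n))
for n in ('scene','top'):
    cv2.imwrite(f'pics/{n}0.png',snapshot(n))
E
```

```text
pics
0.0 [ 0.1391015  -0.60881414  0.23042973] [-8.78452700e-04  9.93688824e-01  1.12168311e-01 -1.43015748e-04] [-0.64275188  0.28910732  0.42478236] 0.08523636561659151 0.0187
scene {'fx': 409.68777461950316, 'fy': 409.68777461950316, 'cx': 279.37131713512167, 'cy': 210.55143490880945, 'eye': array([-0.00431991,  0.55800319,  0.6723299 ]), 'orientation': array([-0.48034805, -0.19756533,  0.33351631,  0.78676589])}
top {'fx': 454.58511983059293, 'fy': 454.58511983059293, 'cx': 268.8177114763291, 'cy': 209.27256529389382, 'eye': array([0.40849762, 0.25164702, 0.93583515]), 'orientation': array([-0.70523488, -0.05173235,  0.02419413,  0.70666978])}
wrist {'fx': 325.19226210127806, 'fy': 325.19226210127806, 'cx': 282.63531945992344, 'cy': 205.6651114928194, 'T_tool_cam': array([[-4.65097039e-05,  9.47538070e-01,  3.19642930e-01,
         8.25174064e-02],
       [ 9.99999998e-01,  2.86872024e-05,  6.04658684e-05,
         5.12208115e-05],
       [ 4.81240509e-05,  3.19642932e-01, -9.47538070e-01,
        -1.42542823e-01],
       [ 0.00000000e+00,  0.00000000e+00,  0.00000000e+00,
         1.00000000e+00]])}
```

View pics/top0.png

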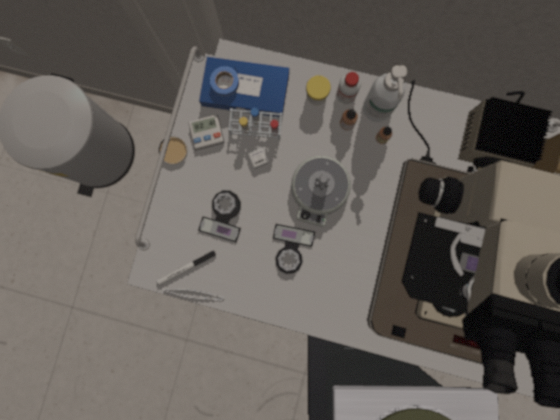

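View pics/scene0.png

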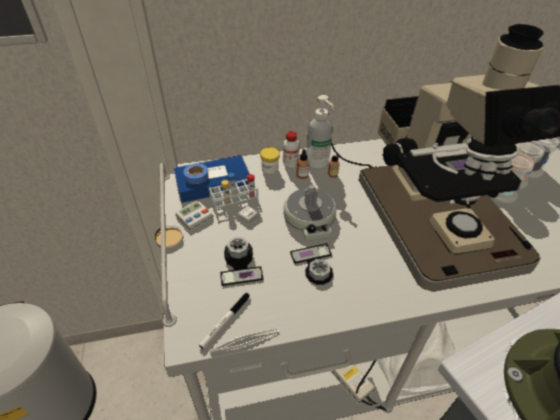

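```bash
cat > h.py <<'E'
import numpy as np, cv2
from scipy.spatial.transform import Rotation as R
from rig import manip, snapshot, camera_params
def rot(q): return R.from_quat(np.roll(q,-1)).as_matrix()
def campose(n,s=None):
    p=camera_params(n)
    if n!='wrist': return p,np.array(p['eye']),rot(p['orientation'])
    T=np.eye(4);T[:3,:3]=rot(s['eef_rot']);T[:3,3]=s['position'];T=T@p['T_tool_cam']
    return p,T[:3,3],T[:3,:3]
def proj(n,P,s=None):
    p,e,M=campose(n,s);c=(np.atleast_2d(P)-e)@M;x,y,z=c[:,0],-c[:,1],-c[:,2]
    if n=='wrist':
        r=np.hypot(x,y);k=np.arctan2(r,z)/np.maximum(r,1e-9)
    else: k=1/z
    return np.c_[p['cx']+p['fx']*x*k,p['cy']+p['fy']*y*k]
def ray(n,uv,z,s=None):
    p,e,M=campose(n,s);uv=np.atleast_2d(uv).astype(float)
    a=(uv[:,0]-p['cx'])/p['fx'];b=(uv[:,1]-p['cy'])/p['fy']
    if n=='wrist':
        t=np.hypot(a,b);k=np.sin(t)/np.maximum(t,1e-9);d=np.c_[a*k,-b*k,-np.cos(t)]
    else: d=np.c_[a,-b,-np.ones(len(a))]
    d=d@M.T;return e+d*((z-e[2])/d[:,2])[:,None]
E
python3 - <<'E'
from h import *
a=cv2.imread('pics/top0.png')[150:290,190:360];b=cv2.imread('pics/scene0.png')[180:290,215:345]
a=cv2.resize(a,(600,494),interpolation=cv2.INTER_CUBIC)
cv2.imwrite('pics/c1.png',a);
cv2.imwrite('pics/c2.png',cv2.resize(b,(650,550),interpolation=cv2.INTER_CUBIC))
for uv,z in (((322,183),.09),((225,205),.03),((219,229),.005),((289,260),.02),((293,236),.005)): print(uv,ray('top',uv,z))
for uv,z in (((312,190),.09),((238,245),.03),((242,276),.005),((320,267),.02),((311,254),.005)): print(uv,ray('scene',uv,z))
E
```

```text
(322, 183) [[0.54896007 0.18481612 0.09      ]]
(225, 205) [[0.51530453 0.37537769 0.03      ]]
(219, 229) [[0.46852097 0.39069065 0.005     ]]
(289, 260) [[0.40512974 0.24698076 0.02      ]]
(293, 236) [[0.45382705 0.23850795 0.005     ]]
(312, 190) [[0.54555078 0.18767211 0.09      ]]
(238, 245) [[0.52381162 0.3732168  0.03      ]]
(242, 276) [[0.4656318  0.39124174 0.005     ]]
(320, 267) [[0.40462825 0.24740384 0.02      ]]
(311, 254) [[0.45194403 0.23920477 0.005     ]]
```

View pics/c1.png

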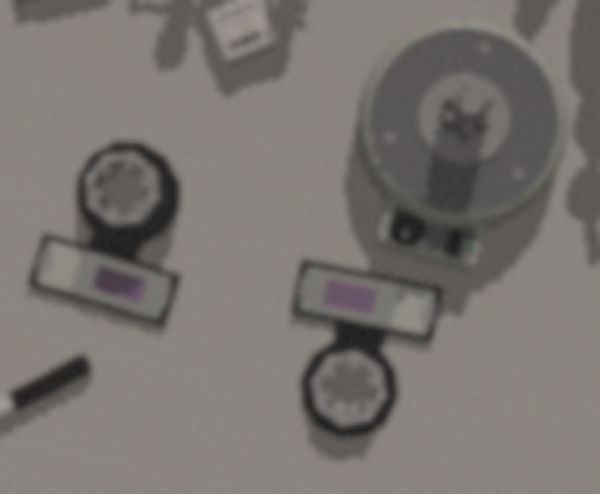

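View pics/c2.png

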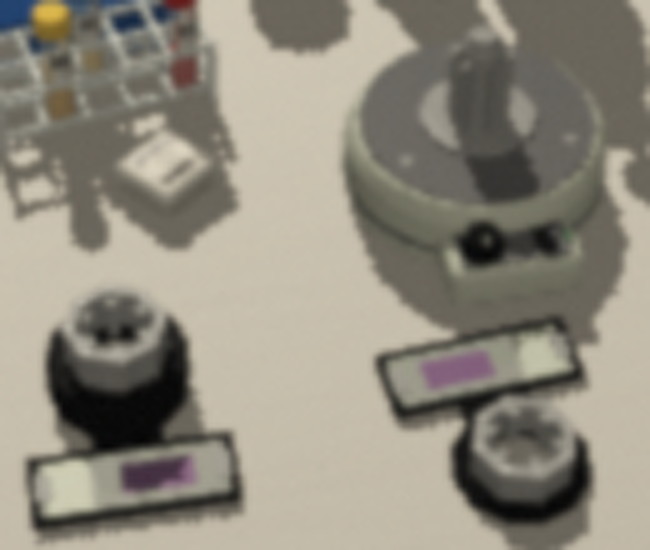

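Run:
```python
from h import *
print([a for a in dir(manip) if a[0]!='_'])
print('base px',proj('top',[[0,0,0],[0,0,.3],[.139,-.6,.23]]),proj('scene',[[0,0,0],[.139,-.6,.23]]))
cv2.imwrite('pics/w0.png',snapshot('wrist'))
# bounding: microscope
def tri(a,b):
    A=[];B=[]
    for n,uv in (('top',a),('scene',b)):
        e=campose(n)[1];p=ray(n,uv,0)[0];d=(p-e)/np.linalg.norm(p-e);M=np.eye(3)-np.outer(d,d);A.append(M);B.append(M@e)
    x=np.linalg.lstsq(np.vstack(A),np.hstack(B),rcond=None)[0];return x
print('micro corner',ray('top',[[375,345],[410,160],[335,300]],0.02))
for t in ((545,290),(490,50)),((556,275),(520,38)): print(tri(*t))
```

```text
['PlanningError', 'grip_depth', 'sense', 'sign_off']
base px [[418.19928521 471.48696901]
 [486.01325024 581.38914528]
 [893.48273929 451.08559561]] [[581.64031085 397.65216707]
 [777.39388575 138.08054124]]
micro corner [[0.24066192 0.08044337 0.02      ]
 [0.60662025 0.00101819 0.02      ]
 [0.3266707  0.15662692 0.02      ]]
[ 0.38343758 -0.01897938  0.42036928]
[ 0.38480544 -0.04563904  0.42785333]
```

View pics/w0.png

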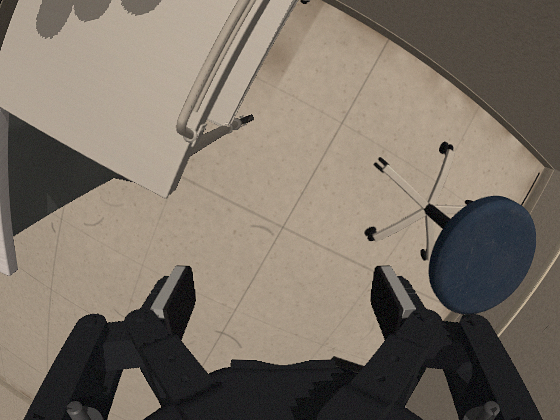

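Request:
drive_tool:
  steps:
    - {"tz": 5}
    - {"tz": 10}
    - {"tz": 15}
    - {"tz": 20}
    - {"tz": 25}

```text
$.steps[0]: bad value
```

Request:
drive_tool:
  steps:
    - {"tz": 5}
    - {"tz": 9,"tx": 3}
    - {"tz": 9,"tx": 8}
    - {"tz": 9,"tx": 12,"ty": 3}
    - {"tz": 9,"tx": 15,"ty": 7}

```text
$.steps[0]: bad value
```

Run:
```python
from h import *
s=manip.sense();print(s['time_s'],s['position'],s['eef_rot'],s['joint_pos'],s['force'])
```

```text
0.15 [ 0.1391572  -0.60892899  0.2306374 ] [-6.65985510e-04  9.93692216e-01  1.12139773e-01 -8.62576806e-05] [ 1.45151026  0.50813814 -0.23752395  1.50089014  0.12569213  1.14889187
 -0.15481928] [-1.27445067 -0.11878416  0.22920674]
```

Request:
drive_tool:
  steps:
    - {"claw": 8.5,"tx": 0,"ty": 0,"tz": 5,"roll": 0}
    - {"claw": 8.5,"tx": 0,"ty": 0,"tz": 10,"roll": 0}
    - {"claw": 8.5,"tx": 0,"ty": 0,"tz": 15,"roll": 0}
    - {"claw": 8.5,"tx": 0,"ty": 0,"tz": 20,"roll": 0}
    - {"claw": 8.5,"tx": 0,"ty": 0,"tz": 25,"roll": 0}

```text
time_s: 0.65
position: [0.139, -0.6086, 0.4834]
eef_rot: [0.0, 0.994, 0.112, 0.0]
force: [1.0, -3.1, 1.1]
width: 0.085
gripper_force: 0.0
```

Request:
drive_tool:
  steps:
    - {"claw": 8.5,"tx": 0,"ty": 0,"tz": 5,"roll": 0}
    - {"claw": 8.5,"tx": 3,"ty": 0,"tz": 9,"roll": 0}
    - {"claw": 8.5,"tx": 8,"ty": 0,"tz": 9,"roll": 0}
    - {"claw": 8.5,"tx": 12,"ty": 3,"tz": 9,"roll": 0}
    - {"claw": 8.5,"tx": 15,"ty": 7,"tz": 9,"roll": 0}

```text
time_s: 1.15
position: [0.277, -0.5444, 0.553]
eef_rot: [0.005, 0.994, 0.112, 0.001]
force: [0.7, 0.3, 0.1]
width: 0.0849
gripper_force: 0.0
```

Run:
```python
from h import *
s=manip.sense();print(s['time_s'],s['position'],s['eef_rot'],s['joint_pos'],s['force'])
```

```text
1.15 [ 0.27699538 -0.54439341  0.55301555] [0.0046921  0.99371424 0.11183836 0.00147635] [ 1.0053639   0.46040725  0.13261092  0.71144633 -0.0632921   1.96268166
 -0.24712251] [0.7368538  0.2916116  0.11509851]
```

Request:
drive_tool:
  steps:
    - {"claw": 8.5,"tx": 0,"ty": 2,"tz": -3,"roll": 0}
    - {"claw": 8.5,"tx": 1,"ty": 6,"tz": -3,"roll": 0}
    - {"claw": 8.5,"tx": 2,"ty": 10,"tz": -3,"roll": 0}
    - {"claw": 8.5,"tx": 4,"ty": 14,"tz": -3,"roll": 0}
    - {"claw": 8.5,"tx": 6,"ty": 18,"tz": -3,"roll": 0}

```text
time_s: 1.65
position: [0.335, -0.3625, 0.5253]
eef_rot: [0.006, 0.994, 0.112, 0.002]
force: [1.8, 0.5, -0.4]
width: 0.0849
gripper_force: 0.0
```

Run:
```python
from h import *
s=manip.sense();print(s['time_s'],s['position'],s['eef_rot'],s['joint_pos'],s['force'])
cv2.imwrite('pics/w1.png',snapshot('wrist'))
```

```text
1.65 [ 0.33499922 -0.36253532  0.52531714] [0.00628525 0.99370021 0.11187002 0.00234098] [ 0.72109031  0.19813309  0.07066003  1.1791589  -0.00994454  1.75200545
 -0.55815293] [ 1.79693172  0.48181101 -0.44151746]
```

View pics/w1.png

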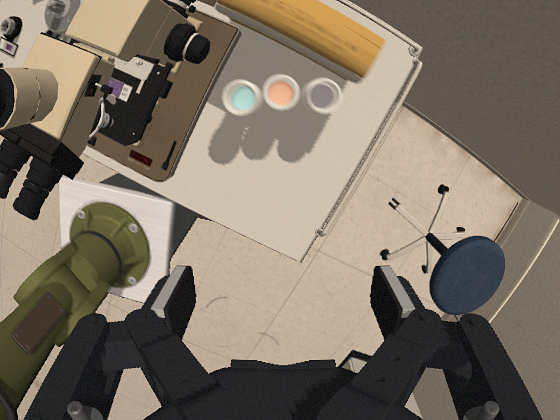

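Run:
```python
from h import *
s=manip.sense()
print(proj('wrist',[[.385,-.046,.428],[.384,-.02,.42],[.4,-.05,.43]],s))
print(proj('scene',ray('wrist',[(30,95),(50,95),(25,70)],.43,s)),proj('scene',ray('wrist',[(30,95),(50,95),(25,70)],.38,s)))
```

```text
[[-11.71611015  97.49938642]
 [-20.24741424  96.44682802]
 [ -9.38135988  82.85449468]]
[[540.18274207  28.61598345]
 [549.85964576  25.47166686]
 [523.4039865   25.01560885]] [[509.55335494  66.42853147]
 [521.48531372  62.05382792]
 [490.3792132   61.49641677]]
```

Request:
drive_tool:
  steps:
    - {"claw": 8.5,"tx": 3,"ty": 4,"tz": 0,"roll": 0}
    - {"claw": 8.5,"tx": 6,"ty": 8,"tz": 0,"roll": 0}
    - {"claw": 8.5,"tx": 9,"ty": 12,"tz": 0,"roll": 0}
    - {"claw": 8.5,"tx": 11,"ty": 16.5,"tz": 0,"roll": 0}
    - {"claw": 8.5,"tx": 12,"ty": 21,"tz": 0,"roll": 0}

```text
time_s: 2.2
position: [0.4562, -0.1523, 0.5243]
eef_rot: [0.006, 0.994, 0.113, 0.002]
force: [0.4, -0.2, 0.4]
width: 0.0851
gripper_force: 0.0
```

Request:
drive_tool:
  steps:
    - {"claw": 8.5,"tx": 0,"ty": 5,"tz": 0,"roll": 0}
    - {"claw": 8.5,"tx": 0,"ty": 10,"tz": 0,"roll": 0}
    - {"claw": 8.5,"tx": -1,"ty": 15,"tz": 0,"roll": 0}
    - {"claw": 8.5,"tx": -2,"ty": 20,"tz": 0,"roll": 0}
    - {"claw": 8.5,"tx": -3,"ty": 25,"tz": 0,"roll": 0}

```text
time_s: 2.7
position: [0.4247, 0.0945, 0.5253]
eef_rot: [0.006, 0.994, 0.112, 0.002]
force: [0.8, -0.1, 0.7]
width: 0.0848
gripper_force: 0.0
```

Request:
drive_tool:
  steps:
    - {"claw": 8.5,"tx": -0.5,"ty": 4.8,"tz": 0,"roll": 0}
    - {"claw": 8.5,"tx": -1,"ty": 9.6,"tz": 0,"roll": 0}
    - {"claw": 8.5,"tx": -1,"ty": 14,"tz": -2,"roll": 0}
    - {"claw": 8.5,"tx": -1,"ty": 15,"tz": -6,"roll": 0}
    - {"claw": 8.5,"tx": -1,"ty": 15,"tz": -11,"roll": 0}

```text
time_s: 3.2
position: [0.4153, 0.2458, 0.4146]
eef_rot: [0.005, 0.993, 0.115, 0.003]
force: [1.5, 0.4, 0.4]
width: 0.0851
gripper_force: 0.0
```

Run:
```python
from h import *
s=manip.sense();print(s['time_s'],s['position'],s['eef_rot'],s['joint_pos'],s['force'])
```

```text
3.2 [0.41528139 0.24580345 0.41457634] [0.00500739 0.99339733 0.11456611 0.00335749] [-0.26648177  0.18880478 -0.41765368  1.49372637  0.08866261  1.47499162
 -2.027159  ] [1.50361781 0.42665217 0.41259316]
```

Request:
drive_tool:
  steps:
    - {"claw": 8.5,"tx": 0,"ty": 0,"tz": -5,"roll": 0}
    - {"claw": 8.5,"tx": 0,"ty": 0,"tz": -10,"roll": 0}
    - {"claw": 8.5,"tx": -0.5,"ty": 0,"tz": -15,"roll": 0}
    - {"claw": 8.5,"tx": -1,"ty": 0,"tz": -19,"roll": 0}
    - {"claw": 8.5,"tx": -1,"ty": 0,"tz": -19,"roll": 0}

```text
time_s: 3.7
position: [0.4025, 0.2405, 0.221]
eef_rot: [0.008, 0.994, 0.113, -0.002]
force: [-0.2, -1.0, 0.5]
width: 0.0849
gripper_force: 0.0
```

Run:
```python
from h import *
s=manip.sense();print(s['time_s'],s['position'],s['eef_rot'],s['joint_pos'],s['force'])
cv2.imwrite('pics/w2.png',snapshot('wrist'))
```

```text
3.7 [0.40246319 0.24054592 0.22098351] [ 0.00830967  0.9936103   0.11253603 -0.00227007] [-0.29097624  0.29555936 -0.40785414  1.8991201   0.15265218  0.98820838
 -2.11418178] [-0.21322851 -1.04964435  0.49181261]
```

View pics/w2.png

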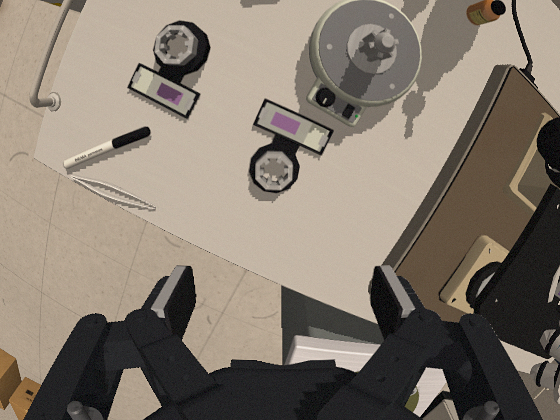

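Run:
```python
from h import *
im=cv2.imread('pics/w2.png')
def t(x,y,k):
    w,h=400//k,300//k
    return cv2.resize(im[y:y+h,x:x+w],(400,300),interpolation=cv2.INTER_CUBIC)
m=np.vstack([np.hstack([t(243,120,5),t(360,20,8)]),np.hstack([t(140,12,5),t(250,95,4)])])
cv2.imwrite('pics/m2.png',m)
```

```text
(no output)
```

View pics/m2.png

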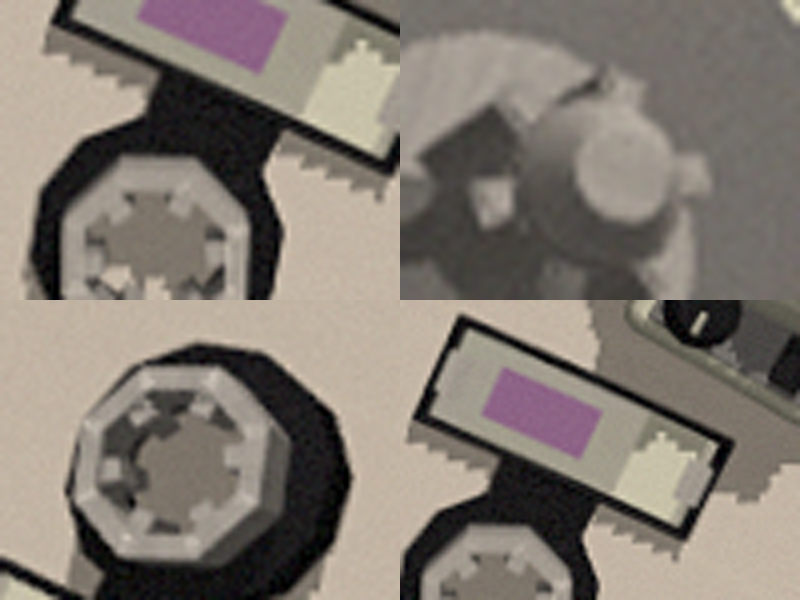

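Run:
```python
from h import *
s=dict(position=[0.40246319,0.24054592,0.22098351],eef_rot=[0.00830967,0.9936103,0.11253603,-0.00227007])
w=lambda uv,z:ray('wrist',uv,z,s)[:,:2]
print('tip',w((388.1,41.5),.09))
print('tongue dir')
c=w([(396.2,41.5),(388.1,30.6),(371.9,45),(379.4,54.4)],.081);print(c)
tip=w((388.1,41.5),.09)[0]
d=c-tip;print(np.hypot(*d.T),np.degrees(np.arctan2(d[:,1],d[:,0])))
tr=w([(265.2,99.5),(333.7,130),(321.5,154.5),(253.7,125)],.0055);m=tr.mean(0)
col=w((274,169.6),.02)[0];v=m-col
e=tr[0]-tr[1];print('low',col,m,np.hypot(*v),np.degrees(np.arctan2(v[1],v[0])),'edge',np.hypot(*e),np.degrees(np.arctan2(e[1],e[0]))-90)
e=tr[3]-tr[2];print(np.degrees(np.arctan2(e[1],e[0]))-90)
tr=w([(141,64),(200,93),(192,118),(128,90)],.0055);m=tr.mean(0);col=w((174.4,44.8),.04)[0];v=m-col
print('top',col,m,np.hypot(*v),np.degrees(np.arctan2(v[1],v[0])))
e=tr[1]-tr[0];print('edge',np.hypot(*e),np.degrees(np.arctan2(e[1],e[0]))-90)
```

```text
tip [[0.55589158 0.18165101]]
tongue dir
[[0.56086984 0.17170305]
 [0.56826886 0.18124727]
 [0.55027915 0.1926297 ]
 [0.54406291 0.1840895 ]]
[0.01112407 0.01238387 0.01233009 0.0120774 ] [-63.41520614  -1.86828066 117.07661499 168.35160767]
low [0.40740483 0.24790648] [0.45582891 0.23652048] 0.049744675680194805 -13.23166031388215 edge 0.08230836411131807 -10.83187640384574
-10.866663142714742
top [0.51763787 0.37461325] [0.4681514  0.38788192] 0.05123444761783334 164.9904852243654
edge 0.08009250240325445 -196.52377230025218
```

Request:
drive_tool:
  steps:
    - {"claw": 5.5,"tx": 0.2,"ty": 0.4,"tz": -3,"roll": -1.5}
    - {"claw": 5.5,"tx": 0.5,"ty": 0.7,"tz": -8,"roll": -1.5}
    - {"claw": 5.5,"tx": 0.5,"ty": 0.7,"tz": -12,"roll": -1.5}
    - {"claw": 5.5,"tx": 0.5,"ty": 0.7,"tz": -12,"roll": -1.5}
    - {"claw": 5.5,"tx": 0.5,"ty": 0.7,"tz": -12,"roll": -1.5}

```text
time_s: 4.25
position: [0.412, 0.2507, 0.1073]
eef_rot: [0.006, 0.995, 0.099, 0.003]
force: [0.2, -0.2, 1.1]
width: 0.055
gripper_force: 0.0
```

Run:
```python
from h import *
s=manip.sense();print(s['time_s'],s['position'],s['eef_rot'],s['joint_pos'],s['force'],s['width'])
im=snapshot('wrist');cv2.imwrite('pics/w3.png',im);np.save('s3.npy',np.r_[s['position'],s['eef_rot']])
print(proj('wrist',[[.4074,.2479,.02],[.5556,.182,.09],[.5556,.182,.043]],s))
cv2.imwrite('pics/m3.png',np.hstack([im[100:400,80:480],cv2.resize(im[0:150,280:480],(400,300))]))
```

```text
4.25 [0.4119948  0.25067351 0.10727329] [0.00592683 0.99505981 0.0990522  0.00308215] [-0.3581893   0.45404562 -0.35332593  2.03406032  0.26002807  0.69624092
 -2.25216947] [ 0.19444298 -0.22846975  1.13678783] 0.05504804899131797
[[283.56423416 218.793032  ]
 [460.33946267  30.59188523]
 [425.00818175  42.3088414 ]]
```

View pics/m3.png

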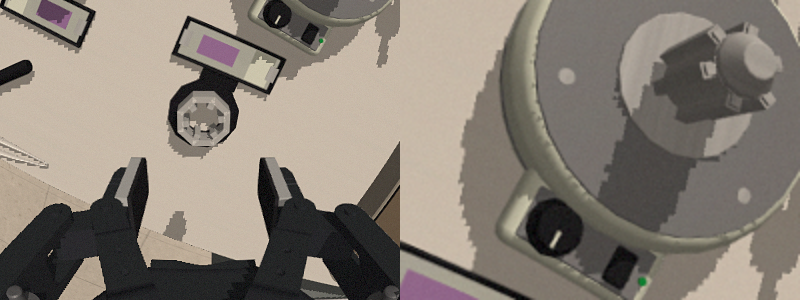

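Run:
```python
from h import *
v=np.load('s3.npy');s=dict(position=v[:3],eef_rot=v[3:])
w=lambda uv,z:ray('wrist',uv,z,s)[:,:2]
print('low',w((282.5,217),.02),'tip',w((457.5,29),.09))
tr=w([(188+80,118),(283+80,187),(278+80,194),(173+80,154)],.0055)
print(tr);e=tr[0]-tr[1];print(np.degrees(np.arctan2(e[1],e[0]))-90)
c=w([(434,35),(461,51.5),(452,13)],.081);print(c);t=w((457.5,29),.09)[0]
d=c-t;print(np.hypot(*d.T),np.degrees(np.arctan2(d[:,1],d[:,0])))
# auto: tray black edge & octagon via contour
im=cv2.imread('pics/w3.png');g=cv2.cvtColor(im,cv2.COLOR_BGR2GRAY)
m=(g<60).astype(np.uint8);m[260:]=0;m[:, :240]=0;m[:,380:]=0;m[:110]=0
k,l,st,ce=cv2.connectedComponentsWithStats(m);i=1+np.argmax(st[1:,4]);ct,_=cv2.findContours((l==i).astype(np.uint8),0,2)
ct=max(ct,key=len)[:,0];P=w(ct,.0045)
# tray points: those at distance>33mm from low centre
c0=w((282.5,217),.02)[0];Q=P[np.hypot(*(P-c0).T)>.040]
r=cv2.minAreaRect((Q*1e4).astype(np.float32));print(r)
B=P[np.hypot(*(P-c0).T)<.033];x,y=B.T
a=np.linalg.lstsq(np.c_[2*x,2*y,np.ones(len(x))],x*x+y*y,rcond=None)[0];print('plate circle',a[:2],np.sqrt(a[2]+a[0]**2+a[1]**2))
```

```text
low [[0.4086638  0.24897509]] tip [[0.55579993 0.18391515]]
[[0.47815546 0.27377144]
 [0.4405894  0.18972892]
 [0.43413451 0.19226406]
 [0.44907311 0.27979902]]
-24.084110057448925
[[0.55007767 0.19327584]
 [0.54686467 0.17441986]
 [0.56775624 0.18429264]]
[0.01097119 0.01303838 0.01196227] [ 121.43775844 -133.25956856    1.80837438]
((4560.72412109375, 2370.303466796875), (836.5281372070312, 318.0243225097656), 78.21446228027344)
plate circle [0.40662408 0.24795493] 0.02776548255416302
```

Request:
drive_tool:
  steps:
    - {"claw": 5.5,"tx": -0.55,"ty": -0.27,"tz": -3,"roll": -0.5}
    - {"claw": 5.5,"tx": -0.55,"ty": -0.27,"tz": -6.5,"roll": -0.5}
    - {"claw": 5.5,"tx": -0.55,"ty": -0.27,"tz": -8.5,"roll": -0.5}
    - {"claw": 5.5,"tx": -0.55,"ty": -0.27,"tz": -9.5,"roll": -0.5}
    - {"claw": 5.5,"tx": -0.55,"ty": -0.27,"tz": -9.5,"roll": -0.5}

```text
time_s: 4.8
position: [0.4062, 0.2477, 0.0112]
eef_rot: [0.006, 0.995, 0.095, 0.003]
force: [0.1, 0.7, 0.2]
width: 0.0549
gripper_force: 0.0
```

Run:
```python
from h import *
s=manip.sense();print(s['time_s'],s['position'],s['eef_rot'],s['joint_pos'],s['force'],s['width'])
```

```text
4.8 [0.40615517 0.24773414 0.01122044] [0.00602962 0.99547618 0.09476963 0.00308904] [-0.44006815  0.60464823 -0.25021134  2.13859213  0.3697914   0.44053564
 -2.3656543 ] [0.06676472 0.68861398 0.18926625] 0.05491006786939665
```

Request:
drive_tool:
  steps:
    - {"claw": 5.5,"tx": 0,"ty": 0,"tz": -0.3,"roll": 0}
    - {"claw": 4.6,"tx": 0,"ty": 0,"tz": -0.5,"roll": 0}
    - {"claw": 4.2,"tx": 0,"ty": 0,"tz": -0.5,"roll": 0}
    - {"claw": 3.8,"tx": 0,"ty": 0,"tz": -0.5,"roll": 0}
    - {"claw": 3.5,"tx": 0,"ty": 0,"tz": -0.5,"roll": 0}
  grip_force: 30

```text
time_s: 5.3
position: [0.4055, 0.2473, 0.0062]
eef_rot: [0.006, 0.995, 0.095, 0.003]
force: [-0.3, -0.3, 6.3]
width: 0.0396
gripper_force: 30.0
```

Request:
drive_tool:
  steps:
    - {"claw": 3.0,"tx": 0,"ty": 0,"tz": 0,"roll": 0}
    - {"claw": 3.0,"tx": 0,"ty": 0,"tz": 0,"roll": 0}
    - {"claw": 3.0,"tx": 0,"ty": 0,"tz": 0.1,"roll": 0}
    - {"claw": 3.0,"tx": 0,"ty": 0,"tz": 0.5,"roll": 0}
    - {"claw": 3.0,"tx": 0,"ty": 0,"tz": 1.0,"roll": 0}

```text
time_s: 5.8
position: [0.4049, 0.247, 0.0156]
eef_rot: [0.006, 0.995, 0.095, 0.002]
force: [0.3, -0.5, -0.7]
width: 0.0391
gripper_force: 30.4
```

Run:
```python
from h import *
s=manip.sense();print(s['time_s'],s['position'],s['eef_rot'],s['joint_pos'],s['force'],s['width'],s['gripper_force'])
```

```text
5.8 [0.40491088 0.2469791  0.01556804] [0.0063887  0.99547204 0.09481829 0.00202391] [-0.43452134  0.59645179 -0.25770995  2.13718884  0.36450635  0.45295922
 -2.36108455] [ 0.2915867  -0.45147281 -0.65168201] 0.039146711906783954 30.354720933828503
```

Request:
drive_tool:
  steps:
    - {"claw": 3.0,"tx": 0,"ty": 0,"tz": 3,"roll": 0}
    - {"claw": 3.0,"tx": 0,"ty": 0,"tz": 7,"roll": -4}
    - {"claw": 3.0,"tx": 2,"ty": -0.8,"tz": 11,"roll": -9}
    - {"claw": 3.0,"tx": 5,"ty": -2,"tz": 12,"roll": -14}
    - {"claw": 3.0,"tx": 8,"ty": -3.4,"tz": 12,"roll": -18}
  grip_force: 40

```text
time_s: 6.3
position: [0.4868, 0.2137, 0.1385]
eef_rot: [0.005, 0.998, -0.063, 0.003]
force: [0.6, 1.2, -0.9]
width: 0.0385
gripper_force: 45.8
```

Request:
drive_tool:
  steps:
    - {"claw": 3.0,"tx": 2.5,"ty": -1.1,"tz": 0,"roll": 0}
    - {"claw": 3.0,"tx": 5,"ty": -2.2,"tz": 0,"roll": 0}
    - {"claw": 3.0,"tx": 6.9,"ty": -3.05,"tz": 0,"roll": 0}
    - {"claw": 3.0,"tx": 6.9,"ty": -3.05,"tz": 0,"roll": 0}
    - {"claw": 3.0,"tx": 6.9,"ty": -3.05,"tz": 0,"roll": 0}

```text
time_s: 6.8
position: [0.5536, 0.1824, 0.1352]
eef_rot: [0.006, 0.998, -0.062, 0.001]
force: [-0.9, 0.7, -0.8]
width: 0.0387
gripper_force: 45.7
```

Run:
```python
from h import *
s=manip.sense();print(s['time_s'],s['position'],s['eef_rot'],s['joint_pos'],s['force'],s['wrist_torque'],s['width'],s['gripper_force'])
im=snapshot('wrist');cv2.imwrite('pics/w4.png',im);np.save('s4.npy',np.r_[s['position'],s['eef_rot']])
im=snapshot('top');cv2.imwrite('pics/t4.png',im)
q=s['eef_rot'];M=rot(q);print('tool y dir',np.degrees(np.arctan2(M[1,1],M[0,1])),'tilt',M[:,2])
```

```text
6.8 [0.55358036 0.18241917 0.13520256] [ 6.47657768e-03  9.98027227e-01 -6.24438030e-02  6.91848757e-04] [-0.1948539   0.54027405 -0.26933913  1.74265325  0.19289924  0.88882624
 -2.24627872] [-0.86726445  0.66432168 -0.75848471] [0.0292789  0.0649643  0.01863958] 0.03868261073454684 45.74180693831295
tool y dir -97.1611488583754 tilt [ 5.72123512e-04 -1.30140051e-02 -9.99915151e-01]
```

Request:
drive_tool:
  steps:
    - {"claw": 3.0,"tx": 0.1,"ty": 0,"tz": -1.5,"roll": 0}
    - {"claw": 3.0,"tx": 0.1,"ty": 0,"tz": -3,"roll": 0}
    - {"claw": 3.0,"tx": 0.1,"ty": 0,"tz": -3.8,"roll": 0}
    - {"claw": 3.0,"tx": 0.1,"ty": 0,"tz": -4.2,"roll": 0}
    - {"claw": 3.0,"tx": 0.1,"ty": 0,"tz": -4.3,"roll": 0}

```text
time_s: 7.4
position: [0.5546, 0.1829, 0.0922]
eef_rot: [0.007, 0.998, -0.062, 0.001]
force: [-0.7, 0.1, -0.9]
width: 0.0388
gripper_force: 45.7
```

```bash
cat > q.py <<'E'
from h import *
s=manip.sense();M=rot(s['eef_rot'])
print('t',s['time_s'],'p',s['position'].round(5),'F',s['force'].round(2),'T',s['wrist_torque'].round(3),'w',round(s['width'],4),'ydir',np.degrees(np.arctan2(M[1,1],M[0,1])).round(2),'tilt',M[:2,2].round(4),'q7',s['joint_pos'][6].round(2))
E
python3 q.py
```

```text
t 7.4 p [0.5546  0.18291 0.0922 ] F [-0.74  0.1  -0.87] T [ 0.024  0.016 -0.026] w 0.0388 ydir -97.08 tilt [ 0.0011 -0.0133] q7 -2.27
```

Request:
drive_tool:
  steps:
    - {"claw": 3.0,"tx": 0,"ty": 0,"tz": -0.1,"roll": 0}
    - {"claw": 3.0,"tx": 0,"ty": 0,"tz": -0.2,"roll": 0}
    - {"claw": 3.0,"tx": 0,"ty": 0,"tz": -0.3,"roll": 0}
    - {"claw": 3.0,"tx": 0,"ty": 0,"tz": -0.4,"roll": 0}
    - {"claw": 3.0,"tx": 0,"ty": 0,"tz": -0.4,"roll": 0}

```text
time_s: 7.9
position: [0.555, 0.1825, 0.0883]
eef_rot: [0.007, 0.998, -0.062, 0.001]
force: [1.0, -0.4, -1.7]
width: 0.0387
gripper_force: 45.7
```

```bash
python3 q.py
```

```text
t 7.9 p [0.555   0.18253 0.08827] F [ 0.98 -0.42 -1.68] T [-0.012  0.057 -0.009] w 0.0387 ydir -97.13 tilt [ 0.0015 -0.0132] q7 -2.27
```

Request:
drive_tool:
  steps:
    - {"claw": 3.0,"tx": 0,"ty": 0,"tz": -0.05,"roll": 0}
    - {"claw": 3.0,"tx": 0,"ty": 0,"tz": -0.1,"roll": 0}
    - {"claw": 3.0,"tx": 0,"ty": 0,"tz": -0.15,"roll": 0}
    - {"claw": 3.0,"tx": 0,"ty": 0,"tz": -0.2,"roll": 0}
    - {"claw": 3.0,"tx": 0,"ty": 0,"tz": -0.2,"roll": 0}

```text
time_s: 8.4
position: [0.555, 0.1826, 0.0862]
eef_rot: [0.007, 0.998, -0.062, 0.001]
force: [0.5, -0.2, -0.7]
width: 0.0386
gripper_force: 45.7
```

```bash
python3 q.py
```

```text
t 8.4 p [0.55499 0.18256 0.08622] F [ 0.52 -0.21 -0.72] T [0.018 0.012 0.038] w 0.0386 ydir -97.12 tilt [ 0.0015 -0.0133] q7 -2.27
```

Still free; go on in small steps.

Request:
drive_tool:
  steps:
    - {"claw": 3.0,"tx": 0,"ty": 0,"tz": -0.05,"roll": 0}
    - {"claw": 3.0,"tx": 0,"ty": 0,"tz": -0.1,"roll": 0}
    - {"claw": 3.0,"tx": 0,"ty": 0,"tz": -0.15,"roll": 0}
    - {"claw": 3.0,"tx": 0,"ty": 0,"tz": -0.2,"roll": 0}
    - {"claw": 3.0,"tx": 0,"ty": 0,"tz": -0.2,"roll": 0}

```text
time_s: 8.9
position: [0.5551, 0.1825, 0.0842]
eef_rot: [0.007, 0.998, -0.062, 0.001]
force: [-0.9, 0.6, -0.5]
width: 0.0387
gripper_force: 45.7
```

```bash
python3 q.py
```

```text
t 8.9 p [0.55507 0.18255 0.08424] F [-0.94  0.56 -0.55] T [ 0.032 -0.103  0.025] w 0.0387 ydir -97.12 tilt [ 0.0016 -0.0132] q7 -2.27
```

Request:
drive_tool:
  steps:
    - {"claw": 3.0,"tx": 0,"ty": 0,"tz": -0.1,"roll": 0}
    - {"claw": 3.0,"tx": 0,"ty": 0,"tz": -0.2,"roll": 0}
    - {"claw": 3.0,"tx": 0,"ty": 0,"tz": -0.3,"roll": 0}
    - {"claw": 3.0,"tx": 0,"ty": 0,"tz": -0.3,"roll": 0}
    - {"claw": 3.0,"tx": 0,"ty": 0,"tz": -0.3,"roll": 0}

```text
time_s: 9.4
position: [0.5554, 0.1824, 0.0813]
eef_rot: [0.007, 0.998, -0.062, 0.001]
force: [3.0, -0.2, -0.4]
width: 0.0389
gripper_force: 45.7
```

```bash
python3 q.py
```

```text
t 9.4 p [0.55538 0.18244 0.08131] F [ 2.98 -0.19 -0.44] T [-0.199 -0.474 -0.019] w 0.0389 ydir -97.14 tilt [ 0.0021 -0.0132] q7 -2.27
```

Request:
drive_tool:
  steps:
    - {"claw": 3.0,"tx": 0.08,"ty": 0,"tz": 0,"roll": 0}
    - {"claw": 3.0,"tx": 0.08,"ty": 0,"tz": -0.1,"roll": 0}
    - {"claw": 3.0,"tx": 0.08,"ty": 0,"tz": -0.2,"roll": 0}
    - {"claw": 3.0,"tx": 0.08,"ty": 0,"tz": -0.3,"roll": 0}
    - {"claw": 3.0,"tx": 0.08,"ty": 0,"tz": -0.3,"roll": 0}

```text
time_s: 9.9
position: [0.5557, 0.1825, 0.0781]
eef_rot: [0.007, 0.998, -0.062, 0.001]
force: [2.0, -0.1, -0.9]
width: 0.039
gripper_force: 45.7
```

```bash
python3 q.py
```

```text
t 9.9 p [0.55573 0.18252 0.0781 ] F [ 1.97 -0.13 -0.94] T [-0.12  -0.218 -0.008] w 0.039 ydir -97.12 tilt [ 0.0013 -0.0133] q7 -2.27
```

Request:
drive_tool:
  steps:
    - {"claw": 3.0,"tx": 0.08,"ty": 0,"tz": -0.1,"roll": 0}
    - {"claw": 3.0,"tx": 0.08,"ty": 0,"tz": -0.3,"roll": 0}
    - {"claw": 3.0,"tx": 0.08,"ty": 0,"tz": -0.5,"roll": 0}
    - {"claw": 3.0,"tx": 0.08,"ty": 0,"tz": -0.7,"roll": 0}
    - {"claw": 3.0,"tx": 0.08,"ty": 0,"tz": -0.8,"roll": 0}

```text
time_s: 10.4
position: [0.5564, 0.1825, 0.07]
eef_rot: [0.007, 0.998, -0.062, 0.001]
force: [0.1, -0.6, 0.1]
width: 0.0387
gripper_force: 45.7
```

```bash
python3 q.py
```

```text
t 10.4 p [0.55635 0.18253 0.06995] F [ 0.15 -0.58  0.08] T [-0.192  0.077 -0.051] w 0.0387 ydir -97.11 tilt [ 0.001  -0.0134] q7 -2.28
```

Request:
drive_tool:
  steps:
    - {"claw": 3.0,"tx": 0.02,"ty": 0,"tz": -0.4,"roll": 0}
    - {"claw": 3.0,"tx": 0.02,"ty": 0,"tz": -0.8,"roll": 0}
    - {"claw": 3.0,"tx": 0.02,"ty": 0,"tz": -1.2,"roll": 0}
    - {"claw": 3.0,"tx": 0.02,"ty": 0,"tz": -1.5,"roll": 0}
    - {"claw": 3.0,"tx": 0.02,"ty": 0,"tz": -1.7,"roll": 0}

```text
time_s: 10.9
position: [0.5565, 0.1825, 0.0528]
eef_rot: [0.007, 0.998, -0.062, 0.001]
force: [-1.9, -2.2, 0.6]
width: 0.0388
gripper_force: 45.9
```

```bash
python3 q.py
```

```text
t 10.9 p [0.55654 0.18246 0.05282] F [-1.94 -2.16  0.55] T [-0.332  0.395 -0.015] w 0.0388 ydir -97.12 tilt [ 0.0009 -0.0135] q7 -2.28
```

Request:
drive_tool:
  steps:
    - {"claw": 3.0,"tx": 0,"ty": 0,"tz": -0.1,"roll": 0}
    - {"claw": 3.0,"tx": 0,"ty": 0,"tz": -0.15,"roll": 0}
    - {"claw": 3.0,"tx": 0,"ty": 0,"tz": -0.2,"roll": 0}
    - {"claw": 3.0,"tx": 0,"ty": 0,"tz": -0.25,"roll": 0}
    - {"claw": 3.0,"tx": 0,"ty": 0,"tz": -0.25,"roll": 0}

```text
time_s: 11.4
position: [0.5566, 0.1824, 0.0508]
eef_rot: [0.007, 0.998, -0.062, 0.001]
force: [-2.6, -1.8, 1.1]
width: 0.0391
gripper_force: 45.9
```

```bash
python3 q.py
```

```text
t 11.4 p [0.55664 0.18244 0.05076] F [-2.6  -1.82  1.15] T [-0.443  0.635 -0.083] w 0.0391 ydir -97.13 tilt [ 0.0012 -0.0134] q7 -2.29
```

Request:
drive_tool:
  steps:
    - {"claw": 3.0,"tx": -0.04,"ty": -0.04,"tz": 0,"roll": 0}
    - {"claw": 3.0,"tx": -0.04,"ty": -0.04,"tz": -0.05,"roll": 0}
    - {"claw": 3.0,"tx": -0.04,"ty": -0.04,"tz": -0.1,"roll": 0}
    - {"claw": 3.0,"tx": -0.04,"ty": -0.04,"tz": -0.15,"roll": 0}
    - {"claw": 3.0,"tx": -0.04,"ty": -0.04,"tz": -0.15,"roll": 0}

```text
time_s: 11.9
position: [0.5566, 0.1823, 0.0494]
eef_rot: [0.006, 0.998, -0.062, 0.001]
force: [-1.9, -1.1, 0.9]
width: 0.0387
gripper_force: 45.9
```

```bash
python3 q.py
```

```text
t 11.9 p [0.55661 0.18232 0.04937] F [-1.93 -1.14  0.91] T [-0.14   0.365 -0.046] w 0.0387 ydir -97.12 tilt [ 0.002  -0.0129] q7 -2.29
```

Request:
drive_tool:
  steps:
    - {"claw": 3.8,"tx": 0,"ty": 0,"tz": -0.03,"roll": 0}
    - {"claw": 4.2,"tx": 0,"ty": 0,"tz": -0.03,"roll": 0}
    - {"claw": 4.8,"tx": 0,"ty": 0,"tz": 0,"roll": 0}
    - {"claw": 5.4,"tx": 0,"ty": 0,"tz": 0,"roll": 0}
    - {"claw": 5.8,"tx": 0,"ty": 0,"tz": 0.2,"roll": 0}

```text
time_s: 12.4
position: [0.5565, 0.1822, 0.0512]
eef_rot: [0.007, 0.998, -0.062, 0.001]
force: [-0.1, -0.7, 0.5]
width: 0.0581
gripper_force: 0.0
```

Request:
drive_tool:
  steps:
    - {"claw": 6,"tx": 0,"ty": 0,"tz": 1,"roll": 0}
    - {"claw": 6.5,"tx": 0,"ty": 0,"tz": 4,"roll": 0}
    - {"claw": 7,"tx": 0,"ty": 0,"tz": 8,"roll": 0}
    - {"claw": 8,"tx": 0,"ty": 0,"tz": 10,"roll": 0}
    - {"claw": 8.5,"tx": -2,"ty": 3,"tz": 11,"roll": 0}

```text
time_s: 12.9
position: [0.5403, 0.2079, 0.1645]
eef_rot: [0.007, 0.998, -0.066, 0.004]
force: [-0.2, 0.0, 0.6]
width: 0.0854
gripper_force: 0.0
```

```bash
python3 q.py
cat > fit.py <<'E'
from h import *
def fit(im,s,box,c0,zp,zt,rp):
    """dark-part contour in box -> tray rect centre/arm angle, body circle"""
    g=cv2.cvtColor(im,cv2.COLOR_BGR2GRAY);m=np.zeros_like(g);x0,y0,x1,y1=box
    m[y0:y1,x0:x1]=(g[y0:y1,x0:x1]<60)
    k,l,st,ce=cv2.connectedComponentsWithStats(m);i=1+np.argmax(st[1:,4])
    ct=max(cv2.findContours((l==i).astype(np.uint8),0,1)[0],key=len)[:,0]
    P=ray('wrist',ct,zt,s)[:,:2];Q=P[np.hypot(*(P-c0).T)>.040]
    r=cv2.minAreaRect((Q*1e3).astype(np.float32));print('tray',r)
    return ct
E
python3 - <<'E'
from fit import *
im=cv2.imread('pics/w2.png')
s=dict(position=[0.40246319,0.24054592,0.22098351],eef_rot=[0.00830967,0.9936103,0.11253603,-0.00227007])
fit(im,s,(120,15,215,125),np.array([.517,.375]),0,.0045,0)
fit(im,s,(245,90,340,205),np.array([.4066,.248]),0,.0045,0)
s=manip.sense();im=snapshot('wrist');cv2.imwrite('pics/w5.png',im);np.save('s5.npy',np.r_[s['position'],s['eef_rot']])
E
```

```text
t 12.9 p [0.54032 0.20794 0.16446] F [-0.24  0.03  0.64] T [ 0.025 -0.021 -0.046] w 0.0854 ydir -97.6 tilt [ 0.0075 -0.0145] q7 -2.29
tray ((468.6090087890625, 390.9032287597656), (84.06048583984375, 31.981525421142578), 72.91865539550781)
tray ((456.0750732421875, 237.19158935546875), (83.61022186279297, 31.605241775512695), 78.23746490478516)
```

Request:
drive_tool:
  steps:
    - {"claw": 8.5,"tx": -0.5,"ty": 4.5,"tz": 0,"roll": 3}
    - {"claw": 8.5,"tx": -1.1,"ty": 9,"tz": 0,"roll": 7}
    - {"claw": 7,"tx": -1.7,"ty": 13.5,"tz": 0,"roll": 10}
    - {"claw": 6,"tx": -2.2,"ty": 16.8,"tz": -1,"roll": 13}
    - {"claw": 5.8,"tx": -2.2,"ty": 16.8,"tz": -4,"roll": 13}

```text
time_s: 13.45
position: [0.5127, 0.3889, 0.1243]
eef_rot: [0.002, 0.998, 0.056, 0.004]
force: [-0.4, 0.3, -0.7]
width: 0.0581
gripper_force: 0.0
```

Request:
drive_tool:
  steps:
    - {"claw": 5.8,"tx": 0,"ty": 0,"tz": -0.8,"roll": 0}
    - {"claw": 5.8,"tx": 0,"ty": 0,"tz": -1,"roll": 0}
    - {"claw": 5.8,"tx": 0,"ty": 0,"tz": -1,"roll": 0}
    - {"claw": 5.8,"tx": 0,"ty": 0,"tz": -1,"roll": 0}
    - {"claw": 5.8,"tx": 0,"ty": 0,"tz": -1,"roll": 0}

```text
time_s: 13.95
position: [0.5152, 0.38, 0.1126]
eef_rot: [0.006, 0.999, 0.051, 0.003]
force: [-0.6, -0.1, 0.6]
width: 0.0579
gripper_force: 0.0
```

```bash
python3 q.py
python3 - <<'E'
from fit import *
s=manip.sense();im=snapshot('wrist');cv2.imwrite('pics/w6.png',im)
c=np.array([.5183,.3756]);a=np.radians(162.9);d=np.array([np.cos(a),np.sin(a)]);n=np.array([-d[1],d[0]])
pts=[np.r_[c+.052*d+i*d+j*n,.0045] for i in(-.016,.016) for j in(-.042,.042)]
print(proj('wrist',pts+[np.r_[c,.04]],s).round())
# bright collar top ring centroid
g=cv2.cvtColor(im,cv2.COLOR_BGR2GRAY);u=proj('wrist',[np.r_[c,.04]],s)[0].astype(int);x,y=u
print(x,y)
w=60;sub=(g[y-w:y+w,x-w:x+w]<60).astype(np.uint8)
ct=max(cv2.findContours(sub,0,1)[0],key=cv2.contourArea)[:,0]+[x-w,y-w];print(cv2.boundingRect(ct))
P=ray('wrist',ct,.021,s)[:,:2];far=P[(np.hypot(*(P-c).T)<.034)&((P-c)@d<.015)]
A=np.c_[2*far,np.ones(len(far))];r=np.linalg.lstsq(A,(far**2).sum(1),rcond=None)[0];print('skirt',r[:2],np.sqrt(r[2]+r[:2]@r[:2]),len(far))
E
```

```text
t 13.95 p [0.51523 0.37995 0.11256] F [-0.6  -0.05  0.58] T [ 0.019 -0.038  0.016] w 0.0579 ydir -84.19 tilt [ 0.006  -0.0115] q7 -2.38
[[223. 220.]
 [315. 255.]
 [212. 252.]
 [300. 284.]
 [288. 216.]]
287 215
(227, 165, 99, 110)
skirt [0.52071257 0.37523578] 0.02628800214092764 262
```

Run:
```python
from fit import *
s=manip.sense();im=cv2.imread('pics/w6.png');print(s['position'])
fit(im,s,(195,150,340,300),np.array([.5183,.3756]),0,.0045,0)
fit(im,s,(200,150,330,292),np.array([.5183,.3756]),0,.0045,0)
```

```text
[0.51508229 0.37999457 0.11237959]
tray ((468.9288330078125, 390.95166015625), (83.47868347167969, 33.69478225708008), 72.93246459960938)
tray ((468.9288330078125, 390.95166015625), (83.47868347167969, 33.69478225708008), 72.93246459960938)
```

Request:
drive_tool:
  steps:
    - {"claw": 5.8,"tx": 0.34,"ty": -0.43,"tz": -3,"roll": -0.4}
    - {"claw": 5.8,"tx": 0.34,"ty": -0.43,"tz": -6,"roll": -0.4}
    - {"claw": 5.8,"tx": 0.34,"ty": -0.43,"tz": -7.8,"roll": -0.4}
    - {"claw": 5.8,"tx": 0.34,"ty": -0.43,"tz": -8.4,"roll": -0.4}
    - {"claw": 5.8,"tx": 0.34,"ty": -0.43,"tz": -8.5,"roll": -0.4}

```text
time_s: 14.5
position: [0.5178, 0.3757, 0.0261]
eef_rot: [0.007, 0.999, 0.048, 0.002]
force: [0.1, 0.1, 0.9]
width: 0.0579
gripper_force: 0.0
```

```bash
python3 q.py
```

```text
t 14.5 p [0.51777 0.37575 0.0261 ] F [0.11 0.13 0.93] T [ 0.012  0.015 -0.017] w 0.0579 ydir -84.53 tilt [ 0.0039 -0.0129] q7 -2.41
```

Request:
drive_tool:
  steps:
    - {"claw": 5.2,"tx": 0.03,"ty": 0,"tz": -0.1,"roll": 0}
    - {"claw": 4.6,"tx": 0.03,"ty": 0,"tz": -0.1,"roll": 0}
    - {"claw": 4.2,"tx": 0.03,"ty": 0,"tz": -0.1,"roll": 0}
    - {"claw": 3.8,"tx": 0.03,"ty": 0,"tz": -0.1,"roll": 0}
    - {"claw": 3.4,"tx": 0.03,"ty": 0,"tz": -0.1,"roll": 0}
  grip_force: 30

```text
time_s: 15.0
position: [0.5187, 0.3761, 0.0265]
eef_rot: [0.006, 0.999, 0.048, 0.003]
force: [-0.2, -1.5, 6.0]
width: 0.039
gripper_force: 30.9
```

Request:
drive_tool:
  steps:
    - {"claw": 3.0,"tx": 0,"ty": 0,"tz": 0,"roll": 0}
    - {"claw": 3.0,"tx": 0,"ty": 0,"tz": 0,"roll": 0}
    - {"claw": 3.0,"tx": 0,"ty": 0,"tz": 0,"roll": 0}
    - {"claw": 3.0,"tx": 0,"ty": 0,"tz": 0.3,"roll": 0}
    - {"claw": 3.0,"tx": 0,"ty": 0,"tz": 1,"roll": 0}
  grip_force: 40

```text
time_s: 15.5
position: [0.5176, 0.3754, 0.035]
eef_rot: [0.007, 0.999, 0.048, 0.001]
force: [-0.0, 0.2, -1.6]
width: 0.039
gripper_force: 40.7
```

```bash
python3 q.py
```

```text
t 15.5 p [0.51762 0.37545 0.03497] F [-0.04  0.22 -1.56] T [0.018 0.018 0.02 ] w 0.039 ydir -84.52 tilt [ 0.0032 -0.0135] q7 -2.41
```

Run:
```python
from fit import *
v=np.load('s5.npy');s=dict(position=v[:3],eef_rot=v[3:]);im=cv2.imread('pics/w5.png')
c=np.array([.5566,.1823]);a=np.radians(-29.6);d=np.array([np.cos(a),np.sin(a)]);n=np.array([-d[1],d[0]])
pts=[np.r_[c+.052*d+i*d+j*n,.0475] for i in(-.016,.016) for j in(-.042,.042)]
u=proj('wrist',pts,s);print(u.round(),proj('wrist',[np.r_[c,.063]],s))
x0,y0=np.maximum(u.min(0).astype(int)-12,0);x1,y1=u.max(0).astype(int)+12
for zt in (.0475,.0455):fit(im,s,(x0,y0,x1,y1),c,0,zt,0)
g=cv2.imwrite('pics/x.png',im[0:300,150:550])
```

```text
[[372. 158.]
 [278. 119.]
 [387. 124.]
 [293.  82.]] [[310.76989933 183.10781198]]
tray ((581.6422729492188, 161.92080688476562), (72.9678955078125, 13.412602424621582), 70.35110473632812)
tray ((581.3394775390625, 161.63478088378906), (73.52864074707031, 13.515650749206543), 70.35108184814453)
```

Request:
drive_tool:
  steps:
    - {"claw": 3.0,"tx": 0,"ty": 0,"tz": 3,"roll": 0}
    - {"claw": 3.0,"tx": 0,"ty": 0,"tz": 7,"roll": 0}
    - {"claw": 3.0,"tx": 0,"ty": -1,"tz": 11,"roll": -3}
    - {"claw": 3.0,"tx": 0.5,"ty": -4,"tz": 12,"roll": -8}
    - {"claw": 3.0,"tx": 1.2,"ty": -7.5,"tz": 12,"roll": -12.6}

```text
time_s: 16.0
position: [0.5305, 0.3026, 0.1584]
eef_rot: [0.005, 0.998, -0.062, 0.003]
force: [0.8, -1.2, -1.6]
width: 0.0388
gripper_force: 40.9
```

Request:
drive_tool:
  steps:
    - {"claw": 3.0,"tx": 0.8,"ty": -4,"tz": 0,"roll": 0}
    - {"claw": 3.0,"tx": 1.7,"ty": -8,"tz": 0,"roll": 0}
    - {"claw": 3.0,"tx": 2.6,"ty": -11.6,"tz": 0,"roll": 0}
    - {"claw": 3.0,"tx": 2.6,"ty": -11.8,"tz": 0,"roll": 0}
    - {"claw": 3.0,"tx": 2.6,"ty": -11.8,"tz": 0,"roll": 0}

```text
time_s: 16.5
position: [0.5563, 0.1815, 0.1556]
eef_rot: [0.007, 0.998, -0.063, 0.001]
force: [0.4, 0.1, -2.2]
width: 0.0387
gripper_force: 40.9
```

```bash
python3 q.py
```

```text
t 16.5 p [0.55634 0.18148 0.15557] F [ 0.41  0.12 -2.22] T [0.047 0.018 0.02 ] w 0.0387 ydir -97.28 tilt [ 0.0015 -0.0134] q7 -2.24
```

Run:
```python
from h import *
def purp(f,s,box,z):
    im=cv2.imread(f).astype(int);x0,y0,x1,y1=box;b=im[y0:y1,x0:x1]
    m=(((b[...,0]+b[...,2])/2-b[...,1])>25).astype(np.uint8)
    k,l,st,ce=cv2.connectedComponentsWithStats(m);i=1+np.argmax(st[1:,4])
    P=ray('wrist',np.argwhere(l==i)[:,::-1]+[x0,y0],z,s)[:,:2];w,V=np.linalg.eigh(np.cov(P.T));e=V[:,1]
    return P.mean(0),st[i,4],np.degrees(np.arctan2(e[1],e[0]))%180-90,np.sqrt(w)
v=np.load('s3.npy');s3=dict(position=v[:3],eef_rot=v[3:])
v=np.load('s5.npy');s5=dict(position=v[:3],eef_rot=v[3:])
s2=dict(position=[0.40246319,0.24054592,0.22098351],eef_rot=[0.00830967,0.9936103,0.11253603,-0.00227007])
c=np.array([.4055,.2477])
for f,s in(('w2',s2),('w3',s3)):
    p,n,a,w=purp(f'pics/{f}.png',s,(240,90,390,210),.005);d=p-c
    print(p,n,a,w,np.hypot(*d),np.degrees(np.arctan2(d[1],d[0]))+11.8)
p,n,a,w=purp('pics/w5.png',s5,(240,50,450,200),.048);d=p-[.5566,.1823]
print(p,n,a,w,np.hypot(*d),np.degrees(np.arctan2(d[1],d[0])))
```

```text
[0.45826448 0.24725377] 344 -11.519136477925315 [0.00410364 0.00844752] 0.052766368539211586 11.3154579616116
[0.45825332 0.24718163] 728 -11.570759080681697 [0.00419568 0.00852062] 0.05275586834388258 11.237013428907385
[0.60441935 0.16836376] 463 -29.487055728948945 [0.00310164 0.00811751] 0.04980872165912564 -16.24797730799989
```

Request:
drive_tool:
  steps:
    - {"claw": 3.0,"tx": 0.02,"ty": 0.08,"tz": -1.5,"roll": 0.2}
    - {"claw": 3.0,"tx": 0.02,"ty": 0.08,"tz": -3,"roll": 0.2}
    - {"claw": 3.0,"tx": 0.02,"ty": 0.08,"tz": -4.5,"roll": 0.2}
    - {"claw": 3.0,"tx": 0.02,"ty": 0.08,"tz": -5.3,"roll": 0.2}
    - {"claw": 3.0,"tx": 0.02,"ty": 0.08,"tz": -5.5,"roll": 0.2}

```text
time_s: 17.0
position: [0.5555, 0.1849, 0.0995]
eef_rot: [0.007, 0.998, -0.059, 0.0]
force: [-1.1, 0.1, -1.1]
width: 0.0389
gripper_force: 40.9
```

```bash
python3 q.py
```

```text
t 17.0 p [0.55546 0.18489 0.0995 ] F [-1.06  0.15 -1.12] T [-0.028  0.026  0.006] w 0.0389 ydir -96.81 tilt [-0.     -0.0131] q7 -2.26
```

Request:
drive_tool:
  steps:
    - {"claw": 3.0,"tx": 0,"ty": 0,"tz": -0.2,"roll": 0}
    - {"claw": 3.0,"tx": 0,"ty": 0,"tz": -0.4,"roll": 0}
    - {"claw": 3.0,"tx": 0,"ty": 0,"tz": -0.6,"roll": 0}
    - {"claw": 3.0,"tx": 0,"ty": 0,"tz": -0.7,"roll": 0}
    - {"claw": 3.0,"tx": 0,"ty": 0,"tz": -0.7,"roll": 0}

```text
time_s: 17.5
position: [0.5564, 0.1836, 0.0934]
eef_rot: [0.007, 0.998, -0.06, 0.001]
force: [0.2, -0.5, -2.0]
width: 0.039
gripper_force: 40.9
```

```bash
python3 q.py
```

```text
t 17.5 p [0.55637 0.18364 0.09338] F [ 0.19 -0.49 -2.03] T [ 0.012 -0.009  0.079] w 0.039 ydir -96.93 tilt [ 0.0018 -0.0132] q7 -2.27
```

Request:
drive_tool:
  steps:
    - {"claw": 3.0,"tx": 0.02,"ty": -0.1,"tz": 0,"roll": -0.2}
    - {"claw": 3.0,"tx": 0.02,"ty": -0.1,"tz": -0.1,"roll": -0.2}
    - {"claw": 3.0,"tx": 0.02,"ty": -0.1,"tz": -0.2,"roll": -0.2}
    - {"claw": 3.0,"tx": 0.02,"ty": -0.1,"tz": -0.3,"roll": -0.2}
    - {"claw": 3.0,"tx": 0.02,"ty": -0.1,"tz": -0.3,"roll": -0.2}

```text
time_s: 18.0
position: [0.5564, 0.1826, 0.0901]
eef_rot: [0.007, 0.998, -0.062, 0.001]
force: [1.6, 0.2, -1.5]
width: 0.0384
gripper_force: 40.9
```

```bash
python3 q.py
```

```text
t 18.0 p [0.55642 0.18264 0.09012] F [ 1.6   0.17 -1.46] T [-0.045 -0.039  0.023] w 0.0384 ydir -97.12 tilt [ 0.0013 -0.0133] q7 -2.27
```

Request:
drive_tool:
  steps:
    - {"claw": 3.0,"tx": 0,"ty": 0,"tz": -0.05,"roll": 0}
    - {"claw": 3.0,"tx": 0,"ty": 0,"tz": -0.1,"roll": 0}
    - {"claw": 3.0,"tx": 0,"ty": 0,"tz": -0.15,"roll": 0}
    - {"claw": 3.0,"tx": 0,"ty": 0,"tz": -0.2,"roll": 0}
    - {"claw": 3.0,"tx": 0,"ty": 0,"tz": -0.2,"roll": 0}

```text
time_s: 18.5
position: [0.5565, 0.1826, 0.0882]
eef_rot: [0.007, 0.998, -0.062, 0.001]
force: [1.5, -0.5, -1.4]
width: 0.0387
gripper_force: 40.9
```

```bash
python3 q.py
```

```text
t 18.5 p [0.55647 0.18265 0.08821] F [ 1.51 -0.54 -1.36] T [0.019 0.054 0.013] w 0.0387 ydir -97.12 tilt [ 0.0015 -0.0133] q7 -2.27
```

Request:
drive_tool:
  steps:
    - {"claw": 3.0,"tx": 0.02,"ty": 0,"tz": -0.05,"roll": 0}
    - {"claw": 3.0,"tx": 0.02,"ty": 0,"tz": -0.1,"roll": 0}
    - {"claw": 3.0,"tx": 0.02,"ty": 0,"tz": -0.15,"roll": 0}
    - {"claw": 3.0,"tx": 0.02,"ty": 0,"tz": -0.2,"roll": 0}
    - {"claw": 3.0,"tx": 0.02,"ty": 0,"tz": -0.2,"roll": 0}

```text
time_s: 19.0
position: [0.5567, 0.1826, 0.0862]
eef_rot: [0.007, 0.998, -0.062, 0.001]
force: [0.5, -0.1, -1.7]
width: 0.039
gripper_force: 40.9
```

```bash
python3 q.py
```

```text
t 19.0 p [0.5567  0.18263 0.08621] F [ 0.5  -0.07 -1.71] T [-0.052 -0.031 -0.002] w 0.039 ydir -97.13 tilt [ 0.0015 -0.0132] q7 -2.27
```

Request:
drive_tool:
  steps:
    - {"claw": 3.0,"tx": 0,"ty": 0,"tz": -0.05,"roll": 0}
    - {"claw": 3.0,"tx": 0,"ty": 0,"tz": -0.1,"roll": 0}
    - {"claw": 3.0,"tx": 0,"ty": 0,"tz": -0.15,"roll": 0}
    - {"claw": 3.0,"tx": 0,"ty": 0,"tz": -0.2,"roll": 0}
    - {"claw": 3.0,"tx": 0,"ty": 0,"tz": -0.2,"roll": 0}

```text
time_s: 19.5
position: [0.5567, 0.1826, 0.0842]
eef_rot: [0.007, 0.998, -0.062, 0.001]
force: [-0.2, -0.2, -1.2]
width: 0.039
gripper_force: 41.0
```

```bash
python3 q.py
```

```text
t 19.5 p [0.55666 0.18256 0.08419] F [-0.22 -0.16 -1.22] T [-0.109  0.07   0.031] w 0.039 ydir -97.13 tilt [ 0.0014 -0.0134] q7 -2.27
```

Request:
drive_tool:
  steps:
    - {"claw": 3.0,"tx": 0,"ty": 0,"tz": -0.15,"roll": 0}
    - {"claw": 3.0,"tx": 0,"ty": 0,"tz": -0.3,"roll": 0}
    - {"claw": 3.0,"tx": 0,"ty": 0,"tz": -0.45,"roll": 0}
    - {"claw": 3.0,"tx": 0,"ty": 0,"tz": -0.6,"roll": 0}
    - {"claw": 3.0,"tx": 0,"ty": 0,"tz": -0.7,"roll": 0}

```text
time_s: 20.0
position: [0.5566, 0.1826, 0.0771]
eef_rot: [0.007, 0.998, -0.062, 0.001]
force: [-1.2, -1.3, -0.2]
width: 0.0389
gripper_force: 41.0
```

```bash
python3 q.py
```

```text
t 20.0 p [0.55661 0.18256 0.07711] F [-1.17 -1.34 -0.17] T [-0.232  0.192 -0.056] w 0.0389 ydir -97.12 tilt [ 0.0013 -0.0134] q7 -2.28
```

Request:
drive_tool:
  steps:
    - {"claw": 3.0,"tx": 0,"ty": 0,"tz": -0.05,"roll": 0}
    - {"claw": 3.0,"tx": 0,"ty": 0,"tz": -0.1,"roll": 0}
    - {"claw": 3.0,"tx": 0,"ty": 0,"tz": -0.15,"roll": 0}
    - {"claw": 3.0,"tx": 0,"ty": 0,"tz": -0.2,"roll": 0}
    - {"claw": 3.0,"tx": 0,"ty": 0,"tz": -0.25,"roll": 0}

```text
time_s: 20.5
position: [0.5567, 0.1826, 0.0748]
eef_rot: [0.007, 0.998, -0.062, 0.001]
force: [-2.0, -2.6, 0.3]
width: 0.0388
gripper_force: 41.1
```

```bash
python3 q.py
```

```text
t 20.5 p [0.55666 0.18256 0.07479] F [-1.98 -2.57  0.28] T [-0.371  0.323 -0.08 ] w 0.0388 ydir -97.13 tilt [ 0.0015 -0.0134] q7 -2.28
```

Request:
drive_tool:
  steps:
    - {"claw": 3.0,"tx": -0.04,"ty": -0.04,"tz": 0,"roll": 0}
    - {"claw": 3.0,"tx": -0.04,"ty": -0.04,"tz": -0.05,"roll": 0}
    - {"claw": 3.0,"tx": -0.04,"ty": -0.04,"tz": -0.1,"roll": 0}
    - {"claw": 3.0,"tx": -0.04,"ty": -0.04,"tz": -0.14,"roll": 0}
    - {"claw": 3.0,"tx": -0.04,"ty": -0.04,"tz": -0.14,"roll": 0}

```text
time_s: 21.0
position: [0.5565, 0.1824, 0.0735]
eef_rot: [0.006, 0.998, -0.062, 0.001]
force: [-0.4, -0.2, -0.0]
width: 0.0389
gripper_force: 41.1
```

```bash
python3 q.py
```

```text
t 21.0 p [0.55649 0.18241 0.07352] F [-0.36 -0.25 -0.03] T [-0.071  0.119 -0.01 ] w 0.0389 ydir -97.12 tilt [ 0.0019 -0.013 ] q7 -2.28
```

Request:
drive_tool:
  steps:
    - {"claw": 3.0,"tx": 0,"ty": 0,"tz": -0.02,"roll": 0}
    - {"claw": 3.0,"tx": 0,"ty": 0,"tz": -0.04,"roll": 0}
    - {"claw": 3.0,"tx": 0,"ty": 0,"tz": -0.06,"roll": 0}
    - {"claw": 3.0,"tx": 0,"ty": 0,"tz": -0.07,"roll": 0}
    - {"claw": 3.0,"tx": 0,"ty": 0,"tz": -0.07,"roll": 0}

```text
time_s: 21.5
position: [0.5566, 0.1825, 0.0735]
eef_rot: [0.006, 0.998, -0.062, 0.002]
force: [-2.2, -1.2, 7.0]
width: 0.039
gripper_force: 41.9
```

```bash
python3 q.py
```

```text
t 21.5 p [0.55656 0.18245 0.0735 ] F [-2.24 -1.19  7.  ] T [-0.223  0.497 -0.019] w 0.039 ydir -97.12 tilt [ 0.0025 -0.0129] q7 -2.28
```

Request:
drive_tool:
  steps:
    - {"claw": 3.0,"tx": 0,"ty": 0,"tz": 0.05,"roll": 0}
    - {"claw": 3.9,"tx": 0,"ty": 0,"tz": 0.05,"roll": 0}
    - {"claw": 4.4,"tx": 0,"ty": 0,"tz": 0.08,"roll": 0}
    - {"claw": 5.0,"tx": 0,"ty": 0,"tz": 0.1,"roll": 0}
    - {"claw": 5.6,"tx": 0,"ty": 0,"tz": 0.2,"roll": 0}

```text
time_s: 22.0
position: [0.5563, 0.1823, 0.0745]
eef_rot: [0.007, 0.998, -0.062, 0.001]
force: [0.2, 0.1, 0.7]
width: 0.0559
gripper_force: 0.0
```

Request:
drive_tool:
  steps:
    - {"claw": 5.8,"tx": 0,"ty": 0,"tz": 0.5,"roll": 0}
    - {"claw": 6,"tx": 0,"ty": 0,"tz": 3,"roll": 0}
    - {"claw": 6.5,"tx": -1,"ty": 0,"tz": 7,"roll": 0}
    - {"claw": 7,"tx": -3,"ty": 1,"tz": 11,"roll": 0}
    - {"claw": 8,"tx": -6,"ty": 2,"tz": 15,"roll": 0}

```text
time_s: 22.5
position: [0.4972, 0.202, 0.2256]
eef_rot: [0.006, 0.998, -0.063, 0.002]
force: [-0.5, 0.5, 1.0]
width: 0.0802
gripper_force: 0.0
```

Request:
drive_tool:
  steps:
    - {"claw": 8,"tx": 0,"ty": 0,"tz": 0,"roll": 0}
    - {"claw": 8,"tx": 0,"ty": 0,"tz": 0,"roll": 0}
    - {"claw": 8,"tx": 0,"ty": 0,"tz": 0,"roll": 0}
    - {"claw": 8,"tx": 0,"ty": 0,"tz": 0,"roll": 0}
    - {"claw": 8,"tx": 0,"ty": 0,"tz": 0,"roll": 0}

```text
time_s: 23.0
position: [0.497, 0.2015, 0.2227]
eef_rot: [0.007, 0.998, -0.063, 0.0]
force: [-0.1, -0.8, 0.9]
width: 0.0804
gripper_force: 0.0
```

```bash
python3 q.py
python3 - <<'E'
from h import *
s=manip.sense();im=snapshot('wrist');cv2.imwrite('pics/w7.png',im);np.save('s7.npy',np.r_[s['position'],s['eef_rot']])
sc=snapshot('scene');cv2.imwrite('pics/sc7.png',sc);tp=snapshot('top')
print(proj('wrist',[[.5565,.1824,.043],[.5565,.1824,.09]],s),proj('scene',[[.5565,.1824,.043]]),proj('top',[[.5565,.1824,.043]]))
u=proj('wrist',[[.5565,.1824,.065]],s)[0].astype(int);v=proj('scene',[[.5565,.1824,.06]])[0].astype(int)
def crop(i,c,w,h,k):
    x=np.clip(c[0]-w//2,0,560-w);y=np.clip(c[1]-h//2,0,420-h);return cv2.resize(i[y:y+h,x:x+w],None,fx=k,fy=k,interpolation=cv2.INTER_CUBIC)
a=crop(im,u,200,300,2);b=crop(sc,v,80,60,5);t=crop(tp,(322,185),80,60,5)
m=np.hstack([a,np.vstack([b,t])]);print(m.shape);cv2.imwrite('pics/m7.png',m)
E
```

```text
t 23.0 p [0.49698 0.20149 0.2227 ] F [-0.05 -0.76  0.92] T [ 0.011 -0.024 -0.022] w 0.0804 ydir -97.17 tilt [-0.0004 -0.014 ] q7 -2.28
[[291.82585417 121.35809922]
 [294.16941224 124.94317628]] [[310.16563124 202.09894342]] [[321.34401371 183.13641307]]
(600, 800, 3)
```

View pics/m7.png

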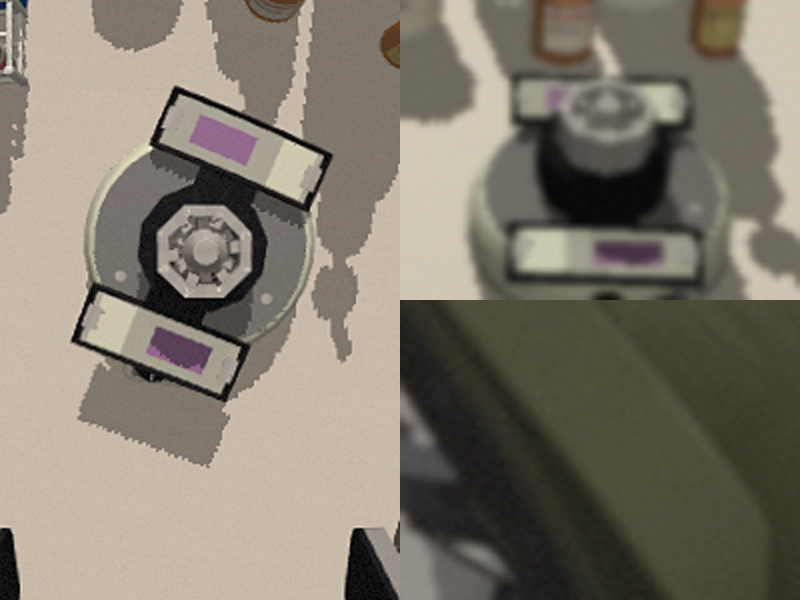

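```bash
python3 -c "
from rig import manip
print(manip.sign_off())"
```

```text
the job is handed in; nothing more can be done
None
```

I put the low carrier and then the top carrier onto the hub's splines, with their trays on opposite sides, and handed the job in at about 23 s. Contact forces stayed around 7 N or less. The final pictures and the contact height point to both being level and home, but I did no separate height check after letting go.

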